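Walk a bench power supply into its hold-down and turn the keeper

ROBOT

A 7-joint arm with a two-finger parallel gripper is mounted at the origin on a cart in front of the work surface, level with it; the furniture and walls round the work are solid. World frame = base frame: x ahead of the robot, y to its left, z up, the work surface at z = 0. Lengths are in mm, angles in rad, forces in N, time in s.
With the tool pointing down it reaches from about 375 to 925 mm from the base axis. Payload 3.1 kg.
Tool frame: the origin (TCP) lies at the very end of the fingers, on their centre line; the grasp point (between the pads) lies 19 mm behind it; z points along the fingers, y is the line along which they close (so a half turn about z gives the same grasp; the last joint's range is limited). The gripper opens to 85 mm and grips with 20 to 120 N. Pads are 22 mm wide; open, the fingers measure 114 mm over their backs; the gripper's body (76 mm by 85 mm) begins 54 mm behind the grasp point. The pads swing forward as they close: fully open they stand 13 mm farther back than shut.
Start: joints at [1.168, 0.383, 0.044, 1.598, -0.018, 1.161, -0.05], TCP at [195.086, -620.036, 231.269] pointing down, gripper open.
Joint ranges: [-2.61, 2.61], [-0.41, 2.15], [-1.48, 1.57], [0, 2.5], [-1.57, 4.71], [0.05, 1.97], [-2.85, 2.85]. Speed limits (rad/s): [2.79, 2.79, 3.14, 3.14, 3.14, 3.14, 3.14].

INTERFACE

Orientations are given as a rotation vector (axis times angle).
In Python, from plant import env gives the robot as it stands. Calls block until the motion is done:
- env.goto(position, orientation): joint-space move of the TCP to a pose.
- env.movel(position, attitude=None, rate=150, until_force=None): straight line of the TCP; attitude=None keeps the orientation; rate is the mean speed in mm/s. With until_force (N) it stops when the force on the tool has changed by that much, and returns True; else False.
- env.movej(angles): joint-space move.
- env.gripper_to(opening): finger opening in mm; the grip force is fixed at half the most; returns when the fingers have stopped.
- env.sleep(seconds).
- env.ik(position, orientation): joint angles nearest the present ones, or None.
- env.observe(): the state.
- env.read_camera(name): name is "side" or "top"; returns the picture (400x640x3 uint8, blue, green, red); there is no depth.
- env.calibration(name): a dict with "vfov" (degrees; the focal length in pixels is half the picture's height over the tangent of half this angle, whatever the lens; pixels are square), "cx", "cy" (the principal point, pixels), "eye" and "rotation" of the camera in the world. Camera axes: x right, y up, looking along -z (the intrinsics and any distortion apply to the point x, -y, -z); pixel columns grow to the right and rows downward; lengths in mm; the calibration is good to about 2 mm. A picture is of the moment at which its call begins. calibration takes no time and is no camera call.
A pose or a line that the arm cannot do raises env.Unreachable and nothing moves.
- env.hand_in(): hands the job in; it is judged then, once.
The state is a dict: "clock": time; "joints": joint angles; "dq": joint speeds; "joint_efforts": joint torques, N m; "tool_pos": TCP position; "tool_rot": TCP orientation; "ft_force": force on the tool from outside, world axes, zero at the start; "wrist_torque": the same for the moment, N m; "gripper_width": finger opening in mm; "grip_force": force on a finger pad.
Only numpy, scipy, OpenCV 4.12 (cv2) and the standard library are available. Lean on these libraries where they do the work, as an engineer would, in place of code of your own. Each camera call takes 0.05 s, during which the arm holds its last target. There are 200 camera calls.

TASK

Walk the heavy bench power supply forward over the desk into its hold-down, between the two rails and fully home against both rubber buffers, then turn the keeper fully across its near right corner post so that it cannot slide back out. Do it by gentle pushes on its two near corner posts in turn, never pressing on it with more than 25 N; keep off the panel with the display and knobs, and leave the lock cylinder, the oil bottle and the cutter tube where they stand.

Things in the scene. Friction and masses are not known exactly. Their poses are not given: they have to be found in the camera images.
- dock: hold-down on the desk, aluminium: two rails 30 mm high lined with slippery plastic, inner faces at y +110 and -110 mm, from x -25 to +22 mm; flares widen them to y +-125 at x -61; back plate 48 mm high with two rubber buffers (y +-60 to 90 mm, z 16 to 42). Origin on the desk, midway between the buffers' near faces; x away from the mouth (the way in), y to the left rail, z up
- supply: grey bench power supply, flat-bottomed, 140 (x) x 210 (y) x 66 mm high, about 4.1 kg, friction about 0.27: sliding it whole takes 9 to 13 N, turning it by a push on one corner post 5 to 12 N. Origin: centre of underside; x to its far end, y left. At the near face (x -70) black corner posts at both sides, 22 mm wide, full height, 8 mm proud of the panel. Home: origin at dock x -70 mm, y +-5
- panel: panel between the corner posts on the supply's near face (display, two knobs, three terminals, switch; all within 50 mm of the middle line, knobs reach 6 mm nearer than the corner posts). Same frame as the supply. Not to be pressed
- far_left (a point): far left vertical edge of the supply (supply frame 70, 105, 28 mm); home when its x in the dock frame is 0
- far_right (a point): far right vertical edge of the supply (supply frame 70, -105, 28 mm); home when its x in the dock frame is 0
- corner_left (a point): middle of the near face of the supply's left corner post, 30 mm above the desk (supply frame -70, 94, 30 mm): a place to push
- corner_right (a point): middle of the near face of the supply's right corner post, 30 mm above the desk (supply frame -70, -94, 30 mm): a place to push
- keeper (a joint): swivel keeper, a flat steel bar 58 mm long, 14 mm wide, 28 to 33 mm above the desk, turning on a vertical post; rad. 0 = open, pointing back and right (dock frame angle -2.51 rad from x); grows clockwise from above, over pointing at the robot (about 0.63), to the stop at 2.2 = closed, along dock +y, 3 mm in front of the seated supply's right corner post. Stays where it is left (0.05 N m friction)
- keeper_knob (a point): black upright knob on the keeper, 50 mm from its pivot, 13 mm across, from 33 to 61 mm above the desk; the point is its middle, 48 mm above the desk
- keeper_pivot (a point): axis of the keeper at bar height, 30 mm above the desk (dock frame -150, -137 mm); post 16 mm across, bolt head up to 38 mm
- lock_cylinder: brass lock cylinder lying left of the work, 26 x 73 x 17 mm; origin under its centre; leave alone
- oil_bottle: brown dropper bottle, 33 mm across, 102 mm high, standing right of the hold-down; origin under its centre; leave alone
- cutter_tube: plastic tube with black cap, 24 mm across, 66 mm high, standing left of the hold-down; origin under its centre; leave alone

How it is judged:
By the outcome, as a careful person would: the job done as asked, in the order asked, and still so for the second after the job is handed in, with the robot touching nothing.
It also fails if it takes over 72 s, if anything falls off the work surface, if the arm or the gripper's body presses on something with over 40 N, if the wrist force passes 120 N, or if a joint passes its speed limit or range.

## Working session

There is one attempt and no reset: what is moved stays moved. The work goes in short steps, each a Python script; the robot and the scene stay as the last script left them, time stands still between calls to the robot, and variables do not carry over. Pictures are saved under pics/ and viewed, at most 10 in all, crops included, and the job is handed in when it is done.

```bash
ls; mkdir -p pics; python3 - <<'E'
from plant import env
import cv2
for n in("top","side"):
    c=env.calibration(n);print(n,c)
    cv2.imwrite(f"pics/{n}0.png",env.read_camera(n))
o=env.observe();print(o["clock"],o["tool_pos"],o["tool_rot"],o["ft_force"],o["gripper_width"])
E
```

```text
pics
top {'vfov': 46.09695985152271, 'cx': 314.15613087757424, 'cy': 198.77064250285412, 'eye': array([578.52980076, -49.67706154, 979.81296649]), 'rotation': array([ 0.03496543, -0.06873897, -1.57815389])}
side {'vfov': 42.13758291119559, 'cx': 323.38817041277673, 'cy': 201.23809630694078, 'eye': array([ 99.81612426, 741.79550239, 542.92633924]), 'rotation': array([ 0.41883795, -1.3772149 , -2.2268464 ])}
0.1 [ 194.78338271 -619.20329929  229.96572089] [-3.10276172e+00 -4.76607308e-01  7.60626731e-04] [-0.8338002  -0.41061252  0.19392768] 85.21965083622331
```

View pics/top0.png

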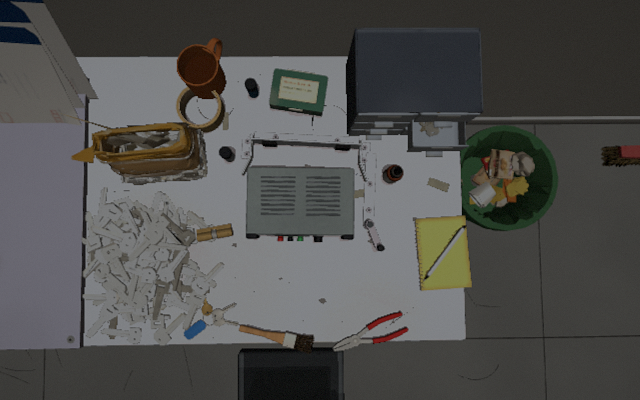

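View pics/side0.png

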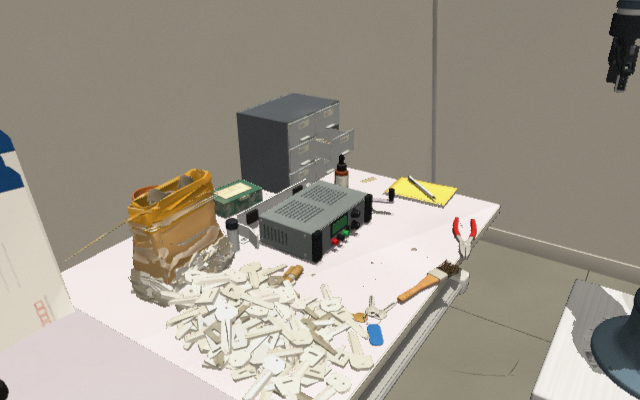

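The top view shows the supply at about px (247–355, 167–240), the back plate at row ~138, the keeper at ~(375, 235), the bottle at (393, 173) and the tube at (227, 154). I'll zoom in on both views.

```bash
cat > h.py <<'E'
import numpy as np, cv2
from scipy.spatial.transform import Rotation as R
try:
    from plant import env
except Exception as e: print(e)
def cam(n):
    c=env.calibration(n); f=200/np.tan(np.radians(c["vfov"]/2))
    return c["eye"],R.from_rotvec(c["rotation"]).as_matrix(),f,c["cx"],c["cy"]
def ray(n,u,v):
    e,M,f,cx,cy=cam(n); d=M@np.array([(u-cx)/f,-(v-cy)/f,-1]); return e,d/np.linalg.norm(d)
def plane(n,u,v,z):
    e,d=ray(n,u,v); return e+d*(z-e[2])/d[2]
def proj(n,p):
    e,M,f,cx,cy=cam(n); q=M.T@(np.array(p)-e); return np.array([cx-f*q[0]/q[2],cy+f*q[1]/q[2]])
def tri(a,b):
    (e1,d1),(e2,d2)=ray("top",*a),ray("side",*b)
    s=np.linalg.lstsq(np.c_[d1,-d2],e2-e1,rcond=None)[0]
    p,q=e1+s[0]*d1,e2+s[1]*d2; return (p+q)/2,np.linalg.norm(p-q)
E
python3 - <<'E'
from h import *
t=cv2.imread("pics/top0.png");s=cv2.imread("pics/side0.png")
cv2.imwrite("pics/tc.png",cv2.resize(t[120:260,215:415],None,fx=4,fy=4,interpolation=cv2.INTER_CUBIC))
cv2.imwrite("pics/sc.png",cv2.resize(s[140:280,220:420],None,fx=4,fy=4,interpolation=cv2.INTER_CUBIC))
E
```

```text
(no output)
```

View pics/tc.png

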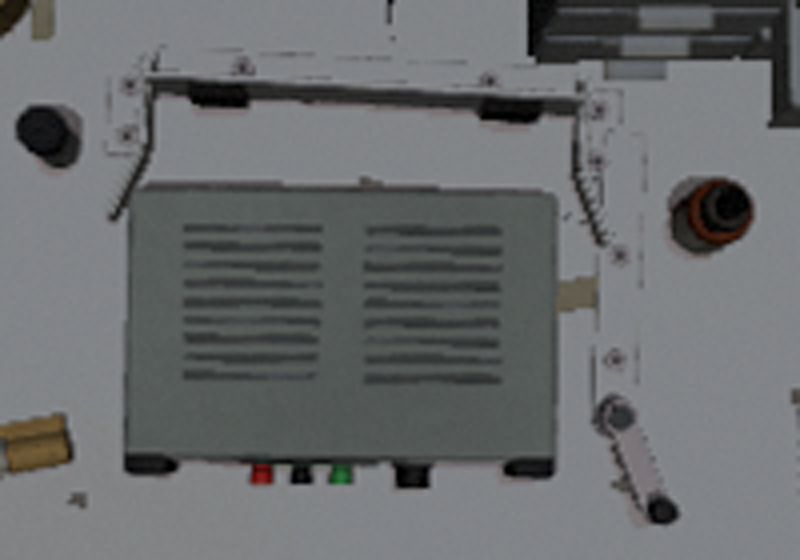

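View pics/sc.png

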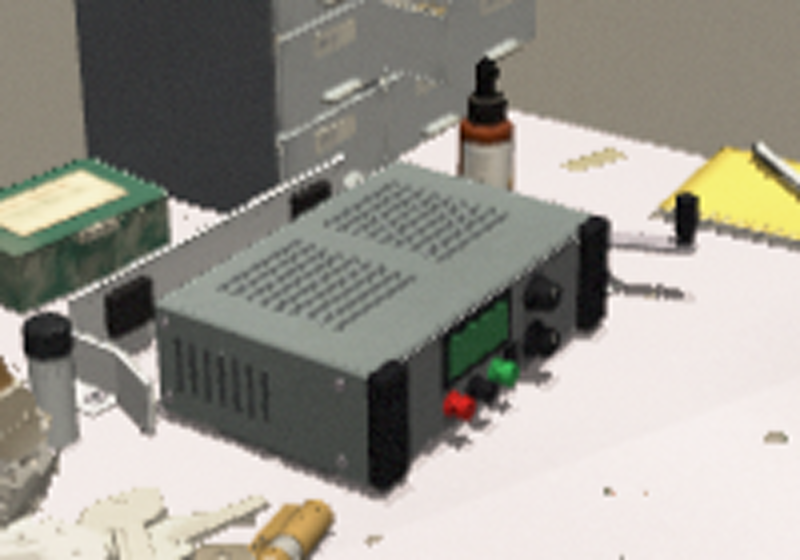

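```bash
python3 - <<'E'
from h import *
np.set_printoptions(precision=1,suppress=True)
T=lambda x,y:(215+x/4,120+y/4); S=lambda x,y:(220+x/4,140+y/4)
pl=lambda x,y,z:plane("top",*T(x,y),z)
for n,x,y,z in [("farL",138,187,66),("farR",556,194,66),("nearR",554,458,66),("nearL",127,456,66),("postR",554,460,66),("postRnear@66?",554,478,0),("postLnear",127,472,0),
 ("bufL lo-left",192,106,16),("bufL lo-r",247,106,16),("bufR lo-l",480,121,16),("bufR lo-r",540,123,16),
 ("plateL top",150,78,48),("plateR top",583,102,48),("flareL tip",112,219,30),("flareR tip",602,245,30),("pivot",618,414,38),("knob top",663,509,61),("bottle cap",732,203,102),("tube cap",42,130,66),("cyl",35,443,17)]:
    print(n,pl(x,y,z))
for n,a,b in [("farL66",(138,187),(160,305)),("farR66",(556,194),(392,163)),("nearL66",(127,458),(372,373)),("nearR66",(554,460),(600,217)),("knobtop",(663,509),(688,197)),("bufLtopL",(190,83),(107,308)),("bufRtopL",(480,100),(291,200))]:
    print(n,*tri(T(*a),S(*b)))
E
```

```text
farL [702.4  56.1  66. ]
farR [ 697.7 -148.2   66. ]
nearR [ 568.7 -145.4   66. ]
nearL [571.5  61.4  66. ]
postR [ 567.7 -145.4   66. ]
postRnear@66? [ 557.6 -152.2    0. ]
postLnear [562.7  69.4   0. ]
bufL lo-left [751.1  34.1  16. ]
bufL lo-r [751.    5.7  16. ]
bufR lo-l [ 742.5 -114.7   16. ]
bufR lo-r [ 741.3 -145.8   16. ]
plateL top [759.6  52.2  48. ]
plateR top [ 746.4 -164.4   48. ]
flareL tip [691.   73.4  30. ]
flareR tip [ 676.2 -175.2   30. ]
pivot [ 590.1 -180.8   38. ]
knob top [ 543.4 -198.9   61. ]
bottle cap [ 688.3 -227.5  102. ]
tube cap [730.7 102.9  66. ]
cyl [578.2 114.   17. ]
farL66 [703.2  56.7  61. ] 0.255866072518734
farR66 [ 700.1 -147.6   61.1] 4.236298413410657
nearL66 [571.5  62.   66. ] 2.3499478033455494
nearR66 [ 567.7 -145.7   62.5] 0.06360255258010739
knobtop [ 542.9 -199.4   59.4] 0.995763482418406
bufLtopL [760.   33.7  32.5] 0.23107085003229516
bufRtopL [ 749.3 -113.3   39.2] 0.03252912132554762
```

```bash
cat >> h.py <<'E'
TH=-0.060; O=np.array([746.5,-55.2])
c_,s_=np.cos(TH),np.sin(TH)
def W(x,y,z): return [O[0]+c_*x-s_*y, O[1]+s_*x+c_*y, z]
def D(p): d=np.array(p[:2])-O; return np.array([c_*d[0]+s_*d[1],-s_*d[0]+c_*d[1]])
def down(phi): return np.pi*np.array([np.cos(phi/2),np.sin(phi/2),0])
def st(tag=""):
    o=env.observe(); print(tag,"t%.1f"%o["clock"],"dock",D(o["tool_pos"]).round(1),"z%.0f"%o["tool_pos"][2],"F",np.round(o["ft_force"],1)); return o
E
python3 - <<'E'
from h import *
for n,p,phi in [("L",W(-232,96,22),TH),("R",W(-150,-96,22),TH),("k0",W(-200,-180,44),1.94),("k1",W(-170,-90,44),0)]:
    q=env.ik(p,down(phi)); print(n,None if q is None else np.round(q,2))
env.gripper_to(0)
env.goto(W(-235,96,200),down(TH)); st()
env.movel(W(-235,96,22),rate=120); st()
r=env.movel(W(-185,96,22),rate=25,until_force=3.5); st(r)
cv2.imwrite("pics/top1.png",cv2.resize(env.read_camera("top")[120:260,215:415],None,fx=4,fy=4,interpolation=cv2.INTER_CUBIC))
E
```

```text
L [ 0.3   0.51 -0.57  2.01  0.41  0.73 -2.14]
R [ 0.35  0.57 -0.23  1.82  0.18  0.77 -1.6 ]
k0 [ 0.74  0.55 -0.51  1.87  0.36  0.81  0.41]
k1 [ 0.39  0.51 -0.27  1.87  0.19  0.79 -1.56]
 t3.5 dock [-234.7   94.8] z200 F [ 0.5 -0.8 -0.4]
 t5.1 dock [-234.2   96.2] z23 F [ 0.2 -0.3  0.2]
True t6.4 dock [-202.2   95.8] z21 F [ 0.2  0.5 -0.7]
```

View pics/top1.png

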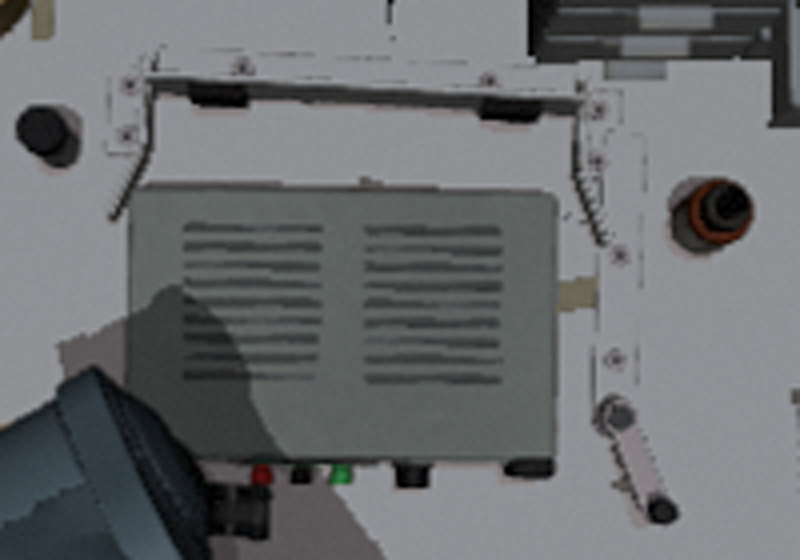

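The picture shows the supply unmoved and the arm behind its left post at about (170, 470). Contact came at TCP dock x −202, which fits the measured face at −191 plus an 11 mm finger half-depth. Now I start walking the supply in.

```bash
cat >> h.py <<'E'
OFF=11.3
def push(y,xf,F=16,rate=25):
    r=env.movel(W(xf-OFF,y,22),rate=rate,until_force=F); o=st("push y%d %s"%(y,r)); 
    return r
def back(y,d=26):
    x=D(env.observe()["tool_pos"])[0]-d; env.movel(W(x,y,22),rate=120); return x
def switch(y,yn,d=26):
    x=back(y,d); env.movel(W(x,yn,22),rate=220); return x
E
python3 - <<'E'
from h import *
L,Rr=96,-96
push(L,-177); switch(L,Rr,36)
r=env.movel(W(-182,Rr,22),rate=25,until_force=3.5); st("touchR %s"%r)
push(Rr,-172); x=switch(Rr,L,34)
r=env.movel(W(-160,L,22),rate=25,until_force=3.5); st("touchL %s"%r)
cv2.imwrite("pics/top2.png",cv2.resize(env.read_camera("top")[120:260,215:415],None,fx=4,fy=4,interpolation=cv2.INTER_CUBIC))
E
```

```text
push y96 False t7.2 dock [-194.2   97.9] z20 F [-6.9  2.3 -0. ]
touchR True t10.0 dock [-197.   -95.9] z21 F [-0.1  0.5 -0.3]
push y-96 False t10.8 dock [-189.2  -98.6] z20 F [-7.2 -2.3  1. ]
touchL True t13.5 dock [-196.7   95.9] z21 F [-1.3  0.4  0.3]
```

View pics/top2.png

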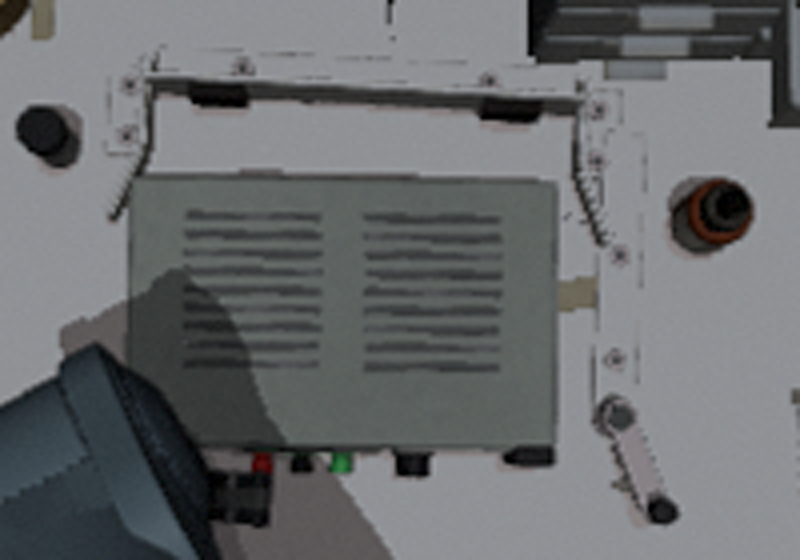

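The supply has moved about 6 mm and is between the flare tips, with no contact on the rails. The arm yields about 6 mm at 7 N, so I'll add that to the push targets.

```bash
python3 - <<'E'
from h import *
L,Rr=96,-96
def go(y,xf):
    r=env.movel(W(xf-OFF,y,22),rate=30,until_force=3.5); st("touch %s"%r)
    return push(y,xf)
push(L,-162); switch(L,Rr,36)
go(Rr,-156); switch(Rr,L,34)
go(L,-148); switch(L,Rr,32)
go(Rr,-146); back(Rr,30)
cv2.imwrite("pics/top3.png",cv2.resize(env.read_camera("top")[120:260,215:415],None,fx=4,fy=4,interpolation=cv2.INTER_CUBIC))
E
```

```text
push y96 False t14.7 dock [-179.9   98.5] z20 F [-7.   3.6 -0.8]
touch True t17.1 dock [-192.7  -96. ] z21 F [-0.4  0.1 -0.5]
push y-96 False t18.4 dock [-175.   -98.8] z19 F [-10.1  -2.5   1.3]
touch True t20.8 dock [-184.7   96. ] z21 F [ 0.4 -0.6 -0.1]
push y96 False t22.0 dock [-166.    99.1] z20 F [-7.8  3.8 -0.5]
touch True t24.3 dock [-178.9  -96. ] z21 F [-0.1 -0.5  0.3]
push y-96 False t25.3 dock [-165.8  -99.9] z19 F [-11.7  -3.8   4.9]
```

View pics/top3.png

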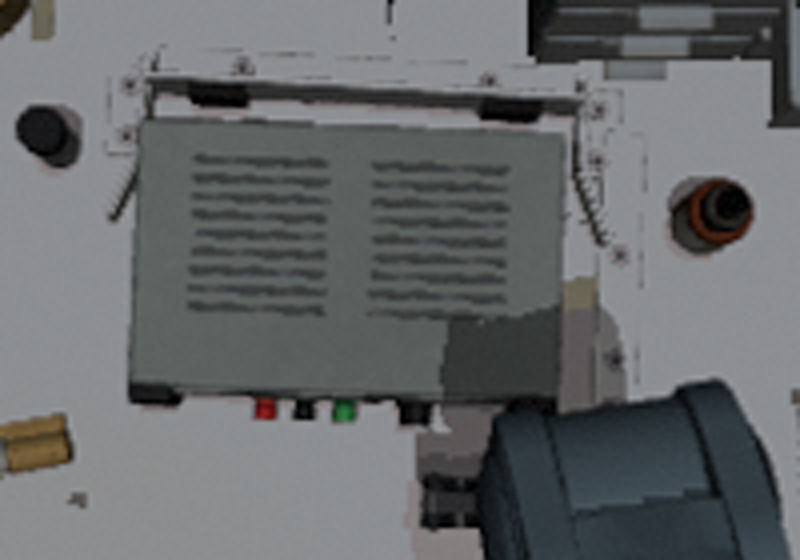

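The supply is now well inside the rails, square to within about 1°, with some 15 mm to go. The tube, lock cylinder and bottle are untouched.

```bash
python3 - <<'E'
from h import *
L,Rr=96,-96
def go(y,xf,F):
    r=env.movel(W(xf-OFF,y,22),rate=30,until_force=3.5); st("touch %s"%r)
    return push(y,xf,F)
x=D(env.observe()["tool_pos"])[0]; env.movel(W(x,L,22),rate=220)
go(L,-139,15); switch(L,Rr,32)
go(Rr,-135,15); switch(Rr,L,30)
go(L,-128,14.5); switch(L,Rr,28)
go(Rr,-126,14.5); 
x=back(Rr,28); env.movel(W(x-10,Rr,130),rate=200)
cv2.imwrite("pics/top4f.png",env.read_camera("top"));
cv2.imwrite("pics/top4.png",cv2.resize(env.read_camera("top")[120:260,215:415],None,fx=4,fy=4,interpolation=cv2.INTER_CUBIC))
E
```

```text
touch True t27.8 dock [-168.7   96. ] z21 F [-0.2  0.6 -0.1]
push y96 False t28.7 dock [-156.8   99.5] z20 F [-8.2  4.8  1.3]
touch True t31.0 dock [-168.5  -96. ] z21 F [ 0.3 -0.1 -0.3]
push y-96 True t31.9 dock [-156.2  -99.8] z19 F [-0.   0.1 -0.2]
touch True t34.2 dock [-160.3   96. ] z21 F [-0.8 -0.4  0.2]
push y96 True t34.9 dock [-155.5   97.6] z19 F [ 0.6 -0.1  0.5]
touch True t37.2 dock [-158.6  -96. ] z21 F [-0.2  0.3 -0.1]
push y-96 True t37.7 dock [-156.5  -97.2] z19 F [-0.2  0.5 -1.3]
```

View pics/top4.png

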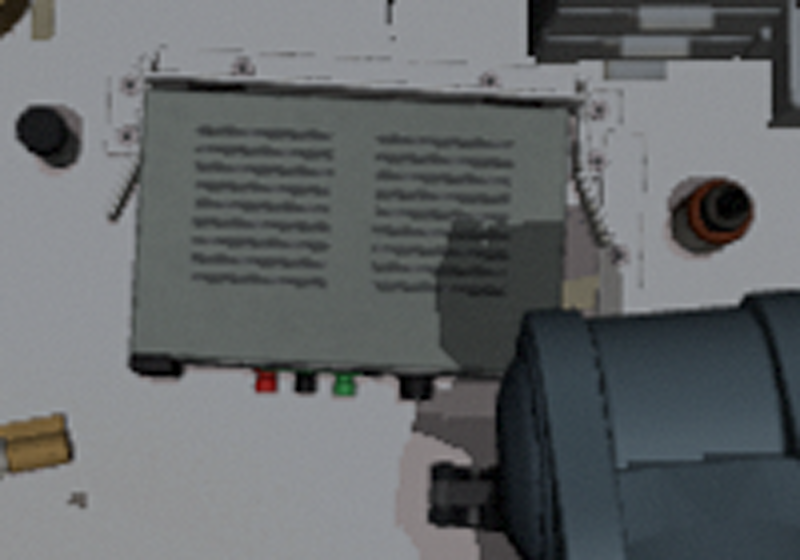

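The far edge now lies close to the back plate at crop (147, 82)–(570, 107). I'll check its distance numerically and in the side view.

```bash
python3 - <<'E'
from h import *
np.set_printoptions(precision=1,suppress=True)
s=env.read_camera("side"); t=cv2.imread("pics/top4f.png")
# subpixel row of grey->other transitions: print brightness columns along far edge
T0=cv2.imread("pics/top0.png")
for u in (215+170/4,215+300/4,215+460/4,215+545/4):
    u=int(u); print(u,"now",t[134:152,u].mean(1).round(),"\n   was",T0[134:152,u].mean(1).round())
for x,y in((147,84),(570,109)): print(D(plane("top",215+x/4,120+y/4,66)))
for x,y in((132,358),(132,374)): print(D(plane("top",215+x/4,120+y/4,66)),D(plane("top",215+x/4,120+y/4,0)))
cv2.imwrite("pics/side4.png",cv2.resize(s[140:280,220:420],None,fx=4,fy=4,interpolation=cv2.INTER_CUBIC))
E
```

```text
257 now [146. 148. 147. 126. 147.  85.  41.  47.  55.  91. 101.  98.  97.  97.
 100. 100. 100. 101.] 
   was [134. 133. 135. 114. 134.  76.  38.  42.  40.  81. 115. 131. 132. 133.
 133. 133. 134. 133.]
290 now [142. 147. 147. 147. 149. 137. 150.  87.  41.  40.  74.  95.  99.  96.
  96.  96.  96.  98.] 
   was [129. 134. 132. 134. 135. 123. 135.  77.  37.  45.  41.  71. 126. 134.
 131. 131. 134. 132.]
330 now [148. 124. 139. 146. 147. 148. 148. 140. 149.  90.  46.  37.  76.  94.
  97.  95.  93.  94.] 
   was [133. 108. 127. 134. 134. 132. 134. 125. 135.  77.  41.  41.  42.  87.
 115. 130. 133. 132.]
351 now [ 40.  49. 135. 149. 149. 148. 148. 146. 135. 149.  88.  43.  36.  70.
  93.  95.  95.  96.] 
   was [ 37.  45. 122. 134. 134. 133. 132. 134. 124. 132.  78.  40.  45.  41.
  83. 126. 136. 134.]
[  0.2 107.1]
[  -0.7 -100.8]
[-134.2  106.3] [-131.8  114.3]
[-142.   105.8] [-140.1  113.8]
```

View pics/side4.png

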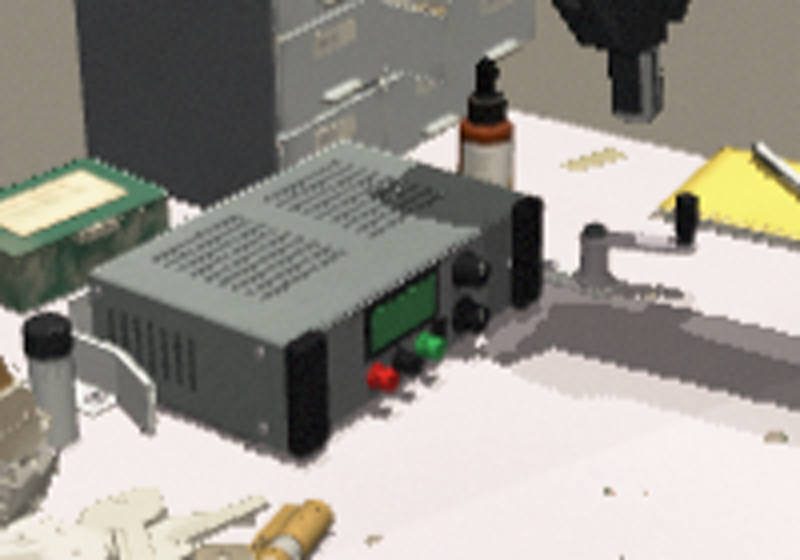

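Vision puts the far edge at dock x 0 ± 2 mm, but the finger contacts suggest it may be a few mm short and just binding on the rails. I'll push each post again with slightly more force, still under 25 N.

```bash
python3 - <<'E'
from h import *
L,Rr=96,-96
def go(y,F):
    r=env.movel(W(-148,y,22),rate=30,until_force=3.5); st("touch %s"%r)
    r=env.movel(W(-128,y,22),rate=22,until_force=F); st("push %s"%r)
x=D(env.observe()["tool_pos"])[0]; env.movel(W(-180,Rr,22),rate=200)
go(Rr,20); switch(Rr,L,24)
go(L,20); switch(L,Rr,24)
go(Rr,20)
E
```

```text
touch True t40.4 dock [-156.7  -95.9] z21 F [ 0.1  0.2 -0.4]
push True t41.1 dock [-157.9  -96. ] z19 F [ 0.2  0.4 -0.7]
touch True t43.3 dock [-158.6   96.1] z21 F [-0.4 -0.6 -0. ]
push True t44.0 dock [-159.3   96. ] z19 F [-0.1  0.3 -0.6]
touch True t46.2 dock [-159.5  -96.2] z21 F [-0.2  0.6 -0.7]
push True t46.9 dock [-160.6  -96. ] z19 F [-0.4 -0.4 -0.1]
```

```bash
python3 - <<'E'
from h import *
L,Rr=96,-96
def go(y,x):
    r=env.movel(W(x,y,22),rate=22,until_force=21); st("push %s"%r)
go(Rr,-143); switch(Rr,L,24)
env.movel(W(-162,L,22),rate=60,until_force=6)
go(L,-143); back(L,30)
cv2.imwrite("pics/top5f.png",env.read_camera("top"))
np.set_printoptions(precision=1,suppress=True)
t=cv2.imread("pics/top5f.png");a=cv2.imread("pics/top4f.png")
for u in (257,290,330,351): print(u,t[138:150,u].mean(1).round(),a[138:150,u].mean(1).round())
for u in (250,256,350,344): print(u,t[203:218,u].mean(1).round())
E
```

```text
push True t47.5 dock [-161.7  -96.1] z18 F [-0.7  1.2  0.2]
push True t49.9 dock [-163.1   96.4] z20 F [-0.4 -0.5  0.5]
257 [150.  86.  42.  38.  71.  97. 102.  99. 100. 101. 103.  95.] [147.  85.  41.  47.  55.  91. 101.  98.  97.  97. 100. 100.]
290 [151. 139. 153.  88.  45.  43.  88. 101. 100.  97.  96.  99.] [149. 137. 150.  87.  41.  40.  74.  95.  99.  96.  96.  96.]
330 [151. 150. 151. 140. 153.  88.  45.  39.  80.  99.  97.  97.] [147. 148. 148. 140. 149.  90.  46.  37.  76.  94.  97.  95.]
351 [150. 150. 149. 151. 138. 153.  89.  47.  40.  75.  96. 100.] [149. 148. 148. 146. 135. 149.  88.  43.  36.  70.  93.  95.]
250 [52. 53. 55. 53. 54. 54. 56. 55. 53. 53. 55. 56. 58. 56. 54.]
256 [47. 46. 47. 45. 48. 47. 45. 49. 49. 46. 51. 50. 52. 50. 53.]
350 [ 98. 100.  99. 102. 100. 100. 100. 102. 102.  70.  34.  30.  32.  25.
   5.]
344 [ 97.  97. 100. 100.  98.  98. 100. 100. 105.  80.  33.  19.  27.  19.
   1.]
```

```bash
python3 - <<'E'
from h import *
np.set_printoptions(precision=2,suppress=True)
g=lambda f:cv2.imread(f).mean(2)
A,B=g("pics/top0.png"),g("pics/top5f.png")
def cross(I,u,r0,r1,lv,rise):
    for r in range(r0,r1):
        a,b=I[r,u],I[r+1,u]
        if (a<lv<=b) if rise else (a>lv>=b): return r+(lv-a)/(b-a)+0.5   # pixel-centre at +0.5? 
for dv in (0,-.5):
  print("offset",dv)
  for u in(252,257,262,270,280,290,300,310,320,330,340,348,351):
    n=cross(B,u,140,150,70,True); 
    k=cross(A,u,140,158,80,True)   # buffer/plate lower edge initially
    p=cross(A,u,130,150,100,False); pn=cross(B,u,130,150,105,False)
    f=lambda v,z: None if v is None else D(plane("top",u+.5+dv,v+dv,z))[0].round(1)
    print(u,"far66",f(n,66),"buf16",f(k,16),"platetop was/now",f(p,48),f(pn,48))
E
```

```text
offset 0
252 far66 -0.2 buf16 8.9 platetop was/now 7.5 7.2
257 far66 -2.1 buf16 4.9 platetop was/now 8.0 7.8
262 far66 -1.9 buf16 2.0 platetop was/now 8.4 8.2
270 far66 -2.2 buf16 -1.3 platetop was/now 7.4 7.2
280 far66 -1.3 buf16 4.2 platetop was/now 8.4 8.1
290 far66 -1.7 buf16 4.1 platetop was/now 7.6 7.3
300 far66 -1.4 buf16 4.7 platetop was/now 8.4 8.1
310 far66 -1.8 buf16 5.0 platetop was/now 7.7 7.4
320 far66 -1.6 buf16 4.9 platetop was/now 8.1 7.7
330 far66 -1.7 buf16 5.1 platetop was/now 8.0 7.7
340 far66 -2.0 buf16 -0.3 platetop was/now 7.9 7.6
348 far66 -1.8 buf16 -0.2 platetop was/now 7.9 7.7
351 far66 -1.6 buf16 5.3 platetop was/now 8.3 8.0
offset -0.5
252 far66 0.8 buf16 9.8 platetop was/now 8.4 8.1
257 far66 -1.1 buf16 5.9 platetop was/now 9.0 8.7
262 far66 -1.0 buf16 3.0 platetop was/now 9.3 9.1
270 far66 -1.2 buf16 -0.3 platetop was/now 8.3 8.1
280 far66 -0.4 buf16 5.2 platetop was/now 9.4 9.1
290 far66 -0.8 buf16 5.1 platetop was/now 8.5 8.3
300 far66 -0.4 buf16 5.7 platetop was/now 9.4 9.1
310 far66 -0.8 buf16 5.9 platetop was/now 8.6 8.4
320 far66 -0.7 buf16 5.9 platetop was/now 9.0 8.7
330 far66 -0.7 buf16 6.1 platetop was/now 8.9 8.7
340 far66 -1.1 buf16 0.6 platetop was/now 8.9 8.6
348 far66 -0.9 buf16 0.8 platetop was/now 8.9 8.7
351 far66 -0.6 buf16 6.3 platetop was/now 9.3 8.9
```

The far edge is parallel to the buffer faces and within about 1 mm of them, and 20 N on either post no longer moves it, so the supply is home. Next is the keeper.

```bash
python3 - <<'E'
from h import *
P=np.array([-149,-136.]); 
def K(a,d): return P+50*np.array([np.cos(a),np.sin(a)])-d*np.array([np.sin(a),-np.cos(a)])
env.movel(W(-200,96,110),rate=220)
k=K(-2.71,34); env.movel(W(*k,110),rate=240); env.movel(W(*k,46),rate=130); st("down")
ok=True
for a in np.linspace(-2.71,-4.71,7):
    if env.movel(W(*K(a,22),46),rate=70,until_force=15): st("STOP %.2f"%a); ok=False; break
if ok:
    e=K(-4.71,22); r=env.movel(W(e[0]+14,e[1],46),rate=25,until_force=7); st("end %s"%r)
    env.movel(W(-195,e[1],46),rate=100); env.movel(W(-240,20,150),rate=240)
st()
cv2.imwrite("pics/top6.png",cv2.resize(env.read_camera("top")[120:260,215:415],None,fx=4,fy=4,interpolation=cv2.INTER_CUBIC))
E
```

```text
down t52.9 dock [-179.9 -187.4] z46 F [ 0.2 -0.5  0.3]
end True t56.0 dock [-170.   -85.8] z45 F [-0.8  0.7 -0.7]
 t57.2 dock [-239.9   18.3] z149 F [ 0.6 -0.4  0.3]
```

View pics/top6.png

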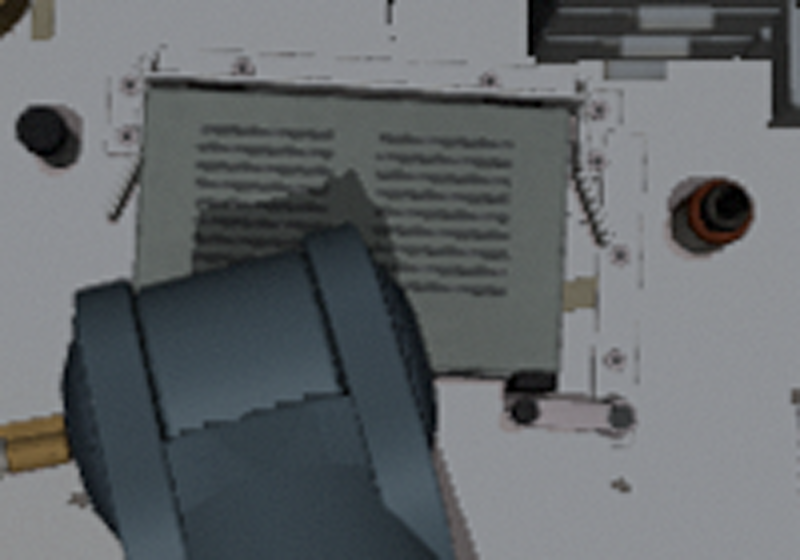

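The keeper lies across the right post, with its knob at crop (525, 411) and pivot at (620, 415). I'll compute its angle before handing in.

```bash
python3 - <<'E'
from h import *
k=D(plane("top",215+525/4,120+411/4,61));p=D(plane("top",215+620/4,120+415/4,38))
a=np.arctan2(*(k-p)[::-1]); print(k,p,np.linalg.norm(k-p),"keeper",-2.51-a+2*np.pi)
E
```

```text
[-149.92630869  -85.99624575] [-149.0152708  -135.79728179] 49.80936840612957 keeper 2.184097467756681
```

```bash
python3 - <<'E'
from h import *
env.movel(W(-196,-86,100),rate=220); env.movel(W(-196,-86,46),rate=130)
r=env.movel(W(-160,-86,46),rate=25,until_force=6); st(r)
env.movel(W(-200,-86,46),rate=100); env.movel(W(-235,-40,150),rate=220); st()
I=env.read_camera("top"); cv2.imwrite("pics/top7.png",I)
B=cv2.imread("pics/top5f.png"); print(I[140:148,330].mean(1).round(),B[140:148,330].mean(1).round())
print(env.hand_in())
E
```

```text
True t59.6 dock [-170.2  -85.9] z45 F [-0.6 -0.2  1. ]
 t60.7 dock [-234.9  -40.8] z149 F [ 0.  -0.5 -0.8]
[146. 137. 149.  86.  43.  37.  80.  95.] [151. 140. 153.  88.  45.  39.  80.  99.]
the job is handed in; nothing more can be done
None
```

The supply sits home against both buffers (within about 1 mm by camera), and the keeper is turned across its near right post, measured at about 2.18 rad against the 2.2 stop. Pushes were set to stop at 21 N or less, nothing else was moved as far as the pictures show, and I handed in at about 61 s; no verdict came back.

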